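# Fit the tube carousel on the fraction collector's drive

### The arm

A 7-joint arm with a two-finger parallel gripper is mounted at the origin on the work surface. World frame = base frame: x ahead of the robot, y to its left, z up, the work surface at z = 0. Lengths are in m, angles in rad, forces in N, time in s.
With the tool pointing down it reaches from about 0.4 to 0.875 m from the base axis. Payload 4.4 kg.
Tool frame: the origin (TCP) lies at the very end of the fingers, on their centre line; the grasp point (between the pads) lies env.hold_point_z behind it (env.hold_point_z is the distance from the TCP to the grasp point, in m); z points along the fingers, y is the line along which they close (so a half turn about z gives the same grasp; the last joint's range is limited). The gripper opens to 85 mm and grips with 20 to 120 N. Pads are 22 mm wide; open, the fingers measure 114 mm over their backs; the gripper's body (76 mm by 85 mm) begins 54 mm behind the grasp point. The pads swing forward as they close: fully open they stand 13 mm farther back than shut.
Start: joints at [1.208, 0.628, 0.038, 1.517, -0.027, 0.996, -0.02], TCP at [0.19, -0.622, 0.231] pointing down, gripper open.
Joint ranges: [-3.06, 3.06], [-0.37, 2.12], [-1.25, 1.32], [0.18, 2.47], [-1.1, 4.24], [0.23, 1.98], [-2.94, 2.94]. Speed limits (rad/s): [2.57, 2.57, 3.14, 3.14, 3.14, 3.14, 3.14].

### API

Orientations are given as a 3x3 rotation matrix whose columns are the frame's x, y, z axes.
In Python, from workcell import env gives the robot as it stands. The module is installed in compiled form; this text tells all that it offers.
- The arm moves only by the shell command python3 -m jog 'ROWS' [FORCE]. ROWS is JSON, a list of rows, each an object with "translation": the shift along the tool's x, y, z in units of 0.12 m (1.0 is 0.12 m), a list of three; "turn": the turn about the tool's z in units of pi/4 rad (1.0 is pi/4 rad); "jaw": the gripper's target within -1 to 1 (fully open at 1, half-way at 0, shut at -1). A call has 1 to 10 rows; each row is the pose to reach, as a shift and turn from the pose commanded when the call began, along the tool's axes at that moment; what a row does not reach only later rows make up. A row lasts 1/8 s, in which the tool goes at most 62.5 mm and 10.7 degrees, less where a joint would pass 70% of its speed; a pose out of reach is approached as far as the arm can. A call with a number of a shift or a turn outside -1 to 1 is refused whole. A call with a gripper value outside its range is refused whole. The fingers move at their own pace and stop on an object; FORCE is the grip in N (left out, the last holds). Time passes only in rows, so rows that repeat a pose let the fingers close. It gives the time, the measured TCP pose, the force, the opening and the grip force at its end, in the units of the state.
- env.get_obs(): the state, without advancing time (a new reading comes with each control period).
- env.grab_frame(name): name is "side" or "top" or "wrist"; returns the picture (384x512x3 uint8, blue, green, red); there is no depth.
- env.camera_params(name): a dict with "fx", "fy", "cx", "cy" (pixels), "extrinsics" (4x4, takes a point from camera to world coordinates); the wrist camera has in their place "hand_eye" (4x4, takes a point from camera to tool coordinates, whose origin is the TCP and whose axes are the flange's). Camera axes: x right, y down, z forward; pixel columns grow to the right and rows downward; lengths in m; the calibration is good to about 2 mm. A picture is of the moment at which its call begins: read the wrist's pose just before it. camera_params takes no time and is no camera call.
- env.close_job(): hands the job in; it is judged then, once.
The state is a dict: "clock": time; "joints": joint angles; "joint_vel": joint speeds; "effort": joint torques, N m; "ee_pos": TCP position; "tcp_rot": TCP orientation; "wrist_force": force on the tool from outside, world axes, zero at the start; "moment": the same for the moment, N m; "gripper_width": finger opening in m; "finger_force": force on a finger pad.
Only numpy, scipy, OpenCV 4.12 (cv2) and the standard library are available. Lean on these libraries where they do the work, as an engineer would, in place of code of your own. Each camera call takes 0.05 s, during which the arm holds its last target. There are 200 camera calls.

### The job

Fit the toothed tube carousel to the fraction collector: first swing the dispensing arm well clear to its parked side (about 60 degrees or more), then carry the carousel upright by its handle bar and lower it onto the spindle, rocking it a little about its axis until its teeth mesh with the locked drive gear and it sits fully home and level. Do not force it down on the teeth or drop it. Then swing the arm back over the tubes to its stop, and leave everything else on the bench where it stands.

Things in the scene. Friction and masses are not known exactly. Their poses are not given: they have to be found in the camera images.
- carousel: Loose tube carousel, 128 mm across its teeth, 130 mm tall, about 0.45 kg, upright in the white tray at the start. Origin: centre of its underside, z up. Bottom: ivory spur gear 16 mm thick; a bore 19 mm wide, 40 mm deep opens below. Above: stem, 109 mm disc 60 to 64 mm up, and 12 clear tubes fixed at radius 45 mm, tops 86 mm up.
- carousel_handle (a point): Centre of the carousel's black handle bar, on its axis 115 mm above its underside; same axes as the carousel. The bar is 60 mm long along x, 16 mm thick along y, 30 mm tall (100 to 130 mm above the underside): grip it across y.
- rim_tooth (a point): Pitch point of one of the carousel's 24 straight teeth, on its +x axis, 60 mm out, at its underside; the teeth repeat every 15 degrees and any may meet the drive gear. Tip radius 64.2 mm, root 54 mm, teeth 6 mm thick at the pitch radius, 15.7 mm apart, flat ends: meshed, it can turn about 3 degrees in all.
- collector: Fraction collector: fixed beige housing 270 x 215 mm, deck 46 mm high. Origin on the spindle axis at bench level; x points to the arm's column, y to the drive gear; the housing reaches from -80 to +190 mm in x and -80 to +135 mm in y.
- spindle_seat (a point): On the collector's spindle axis, on the aluminium seat flange (radius 30 mm), 50 mm above the bench; axes of the collector. Fully home, the carousel's origin lies here, its underside on the flange. Resting on top of the drive gear's teeth it stands 14 mm too high, with the spindle already 22 mm up its bore.
- spindle_tip (a point): Tip of the upright steel spindle, 86 mm above the bench: 16 mm in diameter (1.5 mm clear all round in the carousel's bore), its last 8 mm a cone.
- drive_gear_axis (a point): Axis of the steel drive gear on the deck, at its top face, 64 mm above the bench and 91 mm from the spindle axis, towards the collector's +y. 12 teeth like the carousel's: pitch radius 30 mm, tip radius 34.2 mm, 14 mm thick, flat ends. Its drive locks it, so it does not turn, at an angle that differs from start to start and is not reported: find the mesh by rocking the carousel.
- dispenser (a joint): Dispensing arm's hinge angle, rad. 0: at its stop, pointing from the column to the spindle, nozzle over the tube circle. It grows counter-clockwise from above, the tip moving to the collector's -y side, up to 1.6. Light friction (0.06 N m), stays where left. Starts at 0.05 to 0.28, in the carousel's way.
- dispenser_pivot (a point): Fixed hinge axis of the dispensing arm, on its column 150 mm from the spindle axis towards the collector's +x; this point 140 mm above the bench. The arm's hub there is 34 mm across, top at 160 mm.
- dispenser_post (a point): Knurled round post on the dispensing arm to move it by, 14 mm in diameter, 75 mm from the hinge axis, standing from 160 to 190 mm above the bench (this point: 176 mm). The arm is a bar 14 mm wide, 148 to 160 mm above the bench; its nozzle block (to 163 mm) reaches 113.5 mm from the hinge axis.
- nozzle (a point): Lower tip of the arm's nozzle, 105 mm from the hinge axis, 139 mm above the bench: 3 mm above the tubes of a carousel that is home.
- tray: Fixed white spill tray 290 x 225 mm, rim 14 mm high, floor 4 mm thick; origin: centre of its underside. The carousel, the buffer bottle and the beaker stand in it.
- buffer_bottle: Bystander: glass bottle, 76 mm in diameter, 165 mm tall. Origin: centre of its underside.
- beaker: Bystander: clear beaker, 68 mm in diameter, 85 mm tall. Origin: centre of its underside.
- amber_bottle: Bystander: amber bottle, 46 mm in diameter, 105 mm tall, beside the collector's -y side. Origin: centre of its underside.
- plain_rack: Bystander: an empty round rack much like the carousel but with a smooth rim and a ball knob, 115 mm across, 122 mm tall; not to be used. Origin: centre of its underside.
- spanner: Bystander: spanner, 160 mm long, lying at the far left of the bench.
- fittings_dish: Bystander: white dish, 90 mm across, 28 mm tall. Origin: centre of its underside.
- tip_box: Bystander: grey box of pipette tips, 120 x 85 x 66 mm. Origin: centre of its underside.

How it is judged:
On the way, in this order (a step that is already met when the one before it is completed fails the run):
1. the dispensing arm is swung clear of the seat (0.9 rad or more) while the carousel is not yet on the spindle (value of joint dispenser above 0.9 rad and not (horizontal distance between carousel and spindle_seat below 0.06 m)), for 0.2 s.
2. the carousel is fully home on the seat, level, its teeth in mesh with the drive gear, while the dispensing arm is still swung clear (z of carousel in the frame of spindle_seat between -0.004 and 0.003 m and horizontal distance between carousel and spindle_seat below 0.004 m and angle between carousel's own z axis and vertical below 0.05 rad and value of joint dispenser above 0.8 rad), for 0.2 s.
At the end, for the whole second after the job is handed in: The carousel rests on the seat flange with its teeth in mesh: its underside within 3 mm of the seat, its axis within 4 mm of the spindle axis, tilted less than 3 degrees, at rest; the dispensing arm is back over the tubes, within 0.1 rad of its stop (z of carousel in the frame of spindle_seat between -0.004 and 0.003 m and horizontal distance between carousel and spindle_seat below 0.004 m and angle between carousel's own z axis and vertical below 0.05 rad and value of joint dispenser below 0.1 rad and linear speed of carousel below 0.02 m/s); the robot touches nothing.
It fails at once if the carousel is tipped more than 20 degrees (angle between carousel's own z axis and vertical above 0.35 rad).
It fails at once if the carousel is forced down on the collector (more than 90 N) (contact force between carousel and collector above 90 N).
It fails at once if the carousel is dropped onto the spindle (faster than 0.45 m/s just above the seat) (horizontal distance between carousel and spindle_seat below 0.03 m and z of carousel in the frame of spindle_seat below 0.06 m and linear speed of carousel above 0.45 m/s).
It fails at once if a bystander (bottle, beaker, dish, spanner, tip box or plain rack) is moved more than 25 mm (distance of any of buffer_bottle, beaker, amber_bottle, plain_rack, spanner, fittings_dish, tip_box from where it was at the start of the episode above 0.025 m).
It also fails if it takes over 72 s, if anything falls off the work surface, if the arm or the gripper's body presses on something with over 40 N, if the wrist force passes 120 N, or if a joint passes its speed limit or range.

## Working session

There is one attempt and no reset: what is moved stays moved. The work goes in short steps, Python scripts to look and compute and a shell command to move; the robot and the scene stay as the last step left them, time stands still between calls to the robot, and variables do not carry over. Pictures are saved under pics/ and viewed, at most 10 in all, crops included, and the job is handed in when it is done.

```bash
mkdir -p pics
cat > h.py <<'E'
import numpy as np, cv2
from workcell import env
def cam(n):
    o=env.get_obs(); im=env.grab_frame(n); p=env.camera_params(n)
    if 'extrinsics' in p: T=np.array(p['extrinsics'])
    else:
        W=np.eye(4);W[:3,:3]=o['tcp_rot'];W[:3,3]=o['ee_pos'];T=W@np.array(p['hand_eye'])
    return im,p,T
def ray(p,T,u,v,z):
    d=T[:3,:3]@np.array([(u-p['cx'])/p['fx'],(v-p['cy'])/p['fy'],1]);c=T[:3,3]
    return c+d*(z-c[2])/d[2]
def proj(p,T,X):
    q=np.linalg.inv(T)@np.append(X,1);return p['fx']*q[0]/q[2]+p['cx'],p['fy']*q[1]/q[2]+p['cy']
E
python3 - <<'E'
from h import *
for n in('top','side','wrist'):
    im,p,T=cam(n);cv2.imwrite(f'pics/{n}0.png',im);np.save(f'{n}_T',T)
    print(n,p['fx'],p['cx'],p['cy'],np.round(T,3).tolist())
o=env.get_obs();print(o['clock'],o['ee_pos'],np.round(o['tcp_rot'],3),env.hold_point_z,o['gripper_width'])
a=[cv2.resize(cv2.imread(f'pics/top0.png'),(800,600))]
cv2.imwrite('pics/a.png',a[0])
E
```

```text
top 492.7302778819548 248.57503532818143 197.78683217323322 [[0.004, -0.996, 0.094, 0.474], [-1.0, -0.003, 0.008, 0.007], [-0.007, -0.094, -0.996, 1.492], [0.0, 0.0, 0.0, 1.0]]
side 413.6271065616847 256.913863073872 190.7880953425192 [[-0.781, -0.448, 0.435, 0.042], [-0.624, 0.569, -0.536, 0.663], [-0.007, -0.69, -0.724, 1.025], [0.0, 0.0, 0.0, 1.0]]
wrist 328.3016423194239 253.61255599118633 191.45520522564317 [[0.292, -0.912, -0.288, 0.265], [-0.956, -0.279, -0.087, -0.599], [-0.001, 0.301, -0.954, 0.372], [0.0, 0.0, 0.0, 1.0]]
0.15 [ 0.18996008 -0.62114105  0.23059065] [[ 0.956  0.292 -0.   ]
 [ 0.292 -0.956  0.001]
 [-0.    -0.001 -1.   ]] 0.0187 0.08540844462259786
```

View pics/a.png

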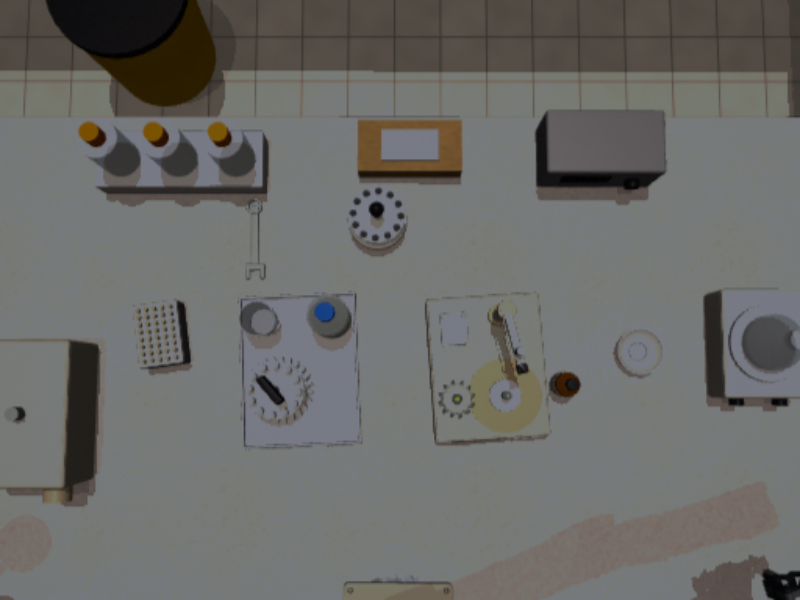

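View pics/side0.png

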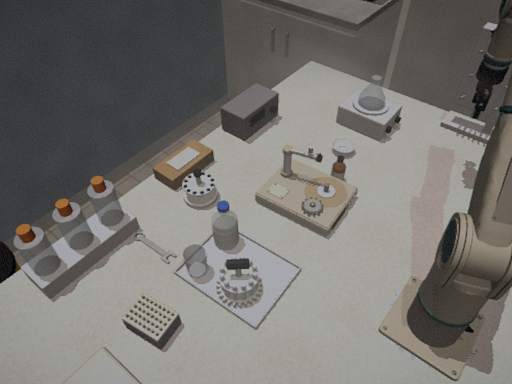

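The top view (800x600) shows the handle at about (270,390), spindle (506,395), drive gear (456,399), column hub (503,312), nozzle block (521,368), and amber bottle (566,384). The side view agrees with this layout.

Run:
```python
from h import *
im=cv2.imread('pics/top0.png');p=env.camera_params('top');T=np.load('top_T.npy')
s=1.5625
for n,u,v,z in[('spindle',506,395,.086),('gear',456,399,.064),('hub',503,308,.16),('nozblk',521,368,.163),('amber',566,384,.105),('bottle',325,312,.165),('beaker',263,318,.085)]:
    print(n,np.round(ray(p,T,u/s,v/s,z),3))
g=cv2.cvtColor(im,cv2.COLOR_BGR2GRAY)
m=(g<45).astype(np.uint8);m[:225]=0;m[275:]=0;m[:,:155]=0;m[:,205:]=0
c=max(cv2.findContours(m,0,1)[0],key=cv2.contourArea)
r=cv2.minAreaRect(c);print(r)
B=cv2.boxPoints(r);W=np.array([ray(p,T,*b,.13) for b in B]);print(W.round(3),W.mean(0))
for i in range(2):
    d=W[i+1]-W[i];print(np.linalg.norm(d),np.degrees(np.arctan2(d[1],d[0])))
cr=im[180:290,265:375];cv2.imwrite('pics/b.png',cv2.convertScaleAbs(cv2.resize(cr,(600,600),interpolation=2),alpha=1.5))
```

```text
spindle [ 0.451 -0.195  0.086]
gear [ 0.443 -0.107  0.064]
hub [ 0.603 -0.181  0.16 ]
nozblk [ 0.499 -0.211  0.163]
amber [ 0.472 -0.3    0.105]
bottle [0.594 0.127 0.165]
beaker [0.59  0.248 0.085]
((172.75001525878906, 248.75003051757812), (21.920310974121094, 7.071067810058594), 45.0)
[[0.476 0.255 0.13 ]
 [0.49  0.241 0.13 ]
 [0.447 0.198 0.13 ]
 [0.434 0.211 0.13 ]] [0.46157619 0.22620868 0.13      ]
0.019313105653718056 -44.48554021239612
0.06067174993895886 -134.23043081627017
```

View pics/b.png

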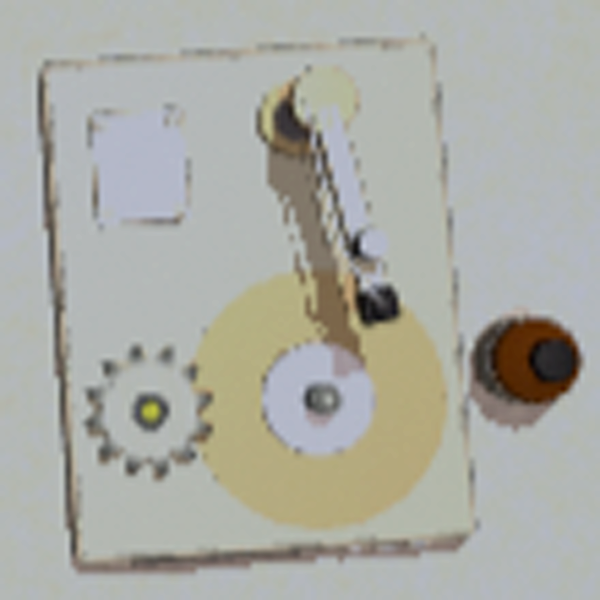

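The crop (5.4545x, origin 265,180) shows the hub at (326,93), post top (371,243), spindle (322,398), and gear axis (150,410).

Run:
```python
from h import *
p=env.camera_params('top');T=np.load('top_T.npy');s=5.4545
P={}
for n,u,v,z in[('spindle',322,398,.086),('gear',150,410,.064),('hub',326,93,.16),('post',371,243,.19),('noz',380,303,.163)]:
    P[n]=ray(p,T,265+u/s,180+v/s,z);print(n,P[n].round(4))
for a,b in[('spindle','gear'),('spindle','hub'),('hub','post'),('hub','noz')]:
    d=P[b]-P[a];print(a,b,np.linalg.norm(d[:2]),np.degrees(np.arctan2(d[1],d[0])))
```

```text
spindle [ 0.4508 -0.196   0.086 ]
gear [ 0.4438 -0.1085  0.064 ]
hub [ 0.6028 -0.1889  0.16  ]
post [ 0.5271 -0.2054  0.19  ]
noz [ 0.4987 -0.2139  0.163 ]
spindle gear 0.08778823882791988 94.56732459160038
spindle hub 0.15215659526283862 2.6681023328744176
hub post 0.07746407743461613 -167.6979163281547
hub noz 0.10705608300690707 -166.5095279302883
```

```bash
R='';
python3 -m jog '[{"translation":[0.46,-0.31,0],"turn":0,"jaw":0},{"translation":[0.92,-0.62,0],"turn":0,"jaw":0},{"translation":[0.92,-0.62,0],"turn":0,"jaw":0}]' 20
python3 -m jog '[{"translation":[0.46,-0.31,0],"turn":0,"jaw":0},{"translation":[0.92,-0.62,0],"turn":0,"jaw":0},{"translation":[0.92,-0.62,0],"turn":0,"jaw":0}]'
python3 -m jog '[{"translation":[0.46,-0.31,0],"turn":0,"jaw":0},{"translation":[0.92,-0.62,0],"turn":0,"jaw":0},{"translation":[0.92,-0.62,0],"turn":0,"jaw":0}]'
python3 -m jog '[{"translation":[0.3,-0.31,0],"turn":0,"jaw":0},{"translation":[0.5,-0.62,0],"turn":0,"jaw":0},{"translation":[0.5,-0.62,0],"turn":0,"jaw":0},{"translation":[0.5,-0.62,0],"turn":0,"jaw":0},{"translation":[0.5,-0.62,0],"turn":0,"jaw":0}]'
python3 - <<'E'
from h import *
im,p,T=cam('wrist');cv2.imwrite('pics/w1.png',im);np.save('w1_T',T)
o=env.get_obs();print(o['clock'],o['ee_pos'],o['wrist_force'],o['gripper_width'],np.round(o['tcp_rot'],3))
E
```

```text
clock: 0.52
ee_pos: [0.2785, -0.5135, 0.2311]
tcp_rot: [[0.954, 0.3, 0.002], [0.3, -0.954, 0.004], [0.003, -0.003, -1.0]]
wrist_force: [0.8, 0.1, -0.4]
gripper_width: 0.0423
finger_force: 0.0
clock: 0.9
ee_pos: [0.3612, -0.4108, 0.2312]
tcp_rot: [[0.954, 0.3, 0.001], [0.3, -0.954, 0.002], [0.002, -0.002, -1.0]]
wrist_force: [-0.7, -1.7, 0.4]
gripper_width: 0.0424
finger_force: 0.0
clock: 1.27
ee_pos: [0.4446, -0.3079, 0.2312]
tcp_rot: [[0.954, 0.299, 0.001], [0.299, -0.954, 0.002], [0.002, -0.001, -1.0]]
wrist_force: [-0.5, -1.0, 0.4]
gripper_width: 0.0428
finger_force: 0.0
clock: 1.9
ee_pos: [0.4764, -0.2249, 0.2313]
tcp_rot: [[0.957, 0.289, -0.0], [0.289, -0.957, -0.001], [-0.001, 0.001, -1.0]]
wrist_force: [-0.3, -0.1, 0.5]
gripper_width: 0.043
finger_force: 0.0
1.95 [ 0.47644566 -0.22462187  0.23128805] [0.03504402 0.29448756 0.46032741] 0.04251690914496333 [[ 0.957  0.289 -0.   ]
 [ 0.289 -0.957 -0.001]
 [-0.001  0.001 -1.   ]]
```

View pics/w1.png

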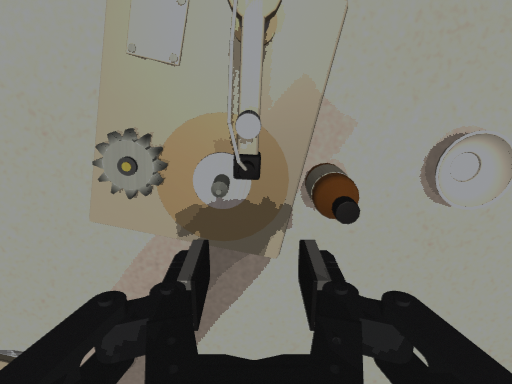

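The wrist view shows the post top at (248,126), the spindle tip at (219,190), and the gear axis at (127,166).

Run:
```python
from h import *
p=env.camera_params('wrist');T=np.load('w1_T.npy')
s=ray(p,T,219,189,.086);g=ray(p,T,127,166,.066);q=ray(p,T,248,126,.19);f=ray(p,T,224,181,.05)
print(s,g,q,f,np.linalg.norm((g-s)[:2]),np.degrees(np.arctan2(*(g-s)[[1,0]])))
o=env.get_obs();d=q-o['ee_pos'];print((np.array(o['tcp_rot']).T@d)/.12)
```

```text
[ 0.45772077 -0.19797705  0.086     ] [ 0.44810733 -0.10744328  0.066     ] [ 0.53130424 -0.20550091  0.19      ] [ 0.45570758 -0.20010665  0.05      ] 0.09104274967137489 96.06130760288866
[ 0.48388694 -0.02050474  0.34379557]
```

```bash
python3 -m jog '[{"translation":[0.25,-0.01,0],"turn":0,"jaw":0},{"translation":[0.48,-0.02,0],"turn":0,"jaw":0},{"translation":[0.48,-0.02,0.25],"turn":0,"jaw":0},{"translation":[0.48,-0.02,0.52],"turn":0,"jaw":0},{"translation":[0.48,-0.02,0.52],"turn":0,"jaw":-0.45},{"translation":[0.48,-0.02,0.52],"turn":0,"jaw":-0.45},{"translation":[0.48,-0.02,0.52],"turn":0,"jaw":-0.45}]'
python3 -m jog '[{"translation":[0.006,0.088,0],"turn":-0.178,"jaw":-0.45},{"translation":[0.025,0.175,0],"turn":-0.356,"jaw":-0.45},{"translation":[0.055,0.258,0],"turn":-0.533,"jaw":-0.45},{"translation":[0.096,0.336,0],"turn":-0.711,"jaw":-0.45},{"translation":[0.148,0.407,0],"turn":-0.889,"jaw":-0.45},{"translation":[0.148,0.407,0],"turn":-0.889,"jaw":-0.45}]'
python3 -m jog '[{"translation":[0.006,0.088,0],"turn":-0.178,"jaw":-0.45},{"translation":[0.025,0.175,0],"turn":-0.356,"jaw":-0.45},{"translation":[0.055,0.258,0],"turn":-0.533,"jaw":-0.45},{"translation":[0.096,0.336,0],"turn":-0.711,"jaw":-0.45},{"translation":[0.096,0.336,0],"turn":-0.711,"jaw":-0.45},{"translation":[0.096,0.336,0],"turn":-0.711,"jaw":0.2},{"translation":[0.096,0.336,0],"turn":-0.711,"jaw":0.2}]'
python3 - <<'E'
from h import *
o=env.get_obs();print(o['joints'])
im,p,T=cam('top');cv2.imwrite('pics/t2.png',cv2.convertScaleAbs(cv2.resize(im[150:300,130:380],(750,450)),alpha=1.5))
E
```

```text
clock: 2.82
ee_pos: [0.5324, -0.2041, 0.1704]
tcp_rot: [[0.956, 0.292, 0.003], [0.292, -0.956, -0.001], [0.002, 0.002, -1.0]]
wrist_force: [0.2, 0.6, -0.1]
gripper_width: 0.0237
finger_force: 0.0
clock: 3.58
ee_pos: [0.5635, -0.2459, 0.1698]
tcp_rot: [[0.547, 0.837, 0.002], [0.837, -0.547, -0.001], [0.001, 0.002, -1.0]]
wrist_force: [-0.2, 1.0, -0.0]
gripper_width: 0.0235
finger_force: 0.0
clock: 4.45
ee_pos: [0.6027, -0.2571, 0.1692]
tcp_rot: [[0.019, 1.0, 0.0], [1.0, -0.019, -0.0], [-0.0, 0.0, -1.0]]
wrist_force: [1.0, 0.2, 0.1]
gripper_width: 0.0509
finger_force: 0.0
[ 0.55785916  0.72092776 -0.34178564  1.55635567  0.28369686  0.91332683
  0.10140686]
```

View pics/t2.png

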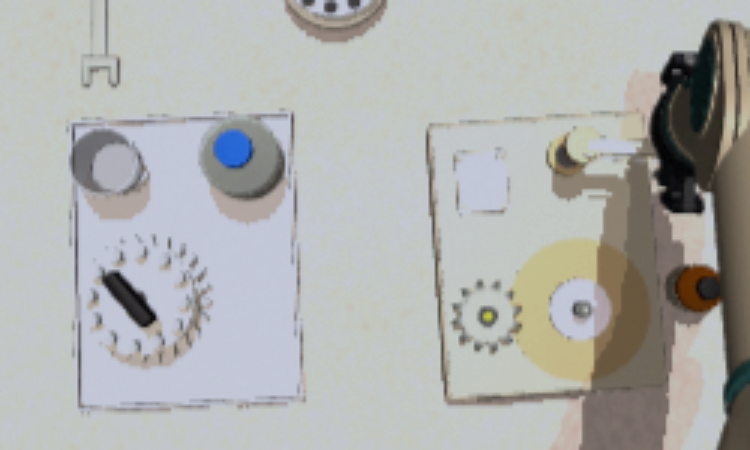

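The dispenser arm now points to -y at about 85°, well clear. Next I go to the handle.

```bash
python3 -m jog '[{"translation":[0,0,-0.4],"turn":0,"jaw":0.5},{"translation":[0,0,-0.75],"turn":0,"jaw":0.5},{"translation":[0.4,0,-0.75],"turn":0,"jaw":0.5},{"translation":[0.9,-0.1,-0.75],"turn":0,"jaw":0.5}]'
python3 -m jog '[{"translation":[0.45,-0.2,0],"turn":0,"jaw":0.5},{"translation":[0.9,-0.4,0],"turn":0,"jaw":0.5}]'
python3 -m jog '[{"translation":[0.45,-0.2,0],"turn":0,"jaw":0.5},{"translation":[0.9,-0.4,0],"turn":0,"jaw":0.5}]'
python3 -m jog '[{"translation":[0.45,-0.3,0],"turn":0.2,"jaw":0.5},{"translation":[0.9,-0.6,0],"turn":0.4,"jaw":0.5},{"translation":[1,-0.6,0],"turn":0.6,"jaw":0.5},{"translation":[1,-0.6,0],"turn":0.8,"jaw":0.5},{"translation":[1,-0.6,0],"turn":1,"jaw":0.5},{"translation":[1,-0.6,0],"turn":1,"jaw":0.5},{"translation":[1,-0.6,0],"turn":1,"jaw":0.5}]'
python3 - <<'E'
from h import *
im,p,T=cam('wrist');cv2.imwrite('pics/w2.png',im);np.save('w2_T',T)
o=env.get_obs();print(o['joints'])
hsv=im.max(2)
m=(hsv<50).astype(np.uint8);m[240:]=0
c=cv2.findContours(m,0,1)[0]
for k in c:
    if cv2.contourArea(k)>200:
        r=cv2.minAreaRect(k);print(r)
E
```

```text
clock: 5.0
ee_pos: [0.5933, -0.1491, 0.2595]
tcp_rot: [[0.022, 1.0, 0.002], [1.0, -0.022, -0.001], [-0.0, 0.002, -1.0]]
wrist_force: [0.4, 0.9, -0.6]
gripper_width: 0.064
finger_force: 0.0
clock: 5.25
ee_pos: [0.5458, -0.0383, 0.2592]
tcp_rot: [[0.018, 1.0, 0.001], [1.0, -0.018, 0.0], [0.0, 0.001, -1.0]]
wrist_force: [0.7, 0.9, 0.1]
gripper_width: 0.0642
finger_force: 0.0
clock: 5.5
ee_pos: [0.4996, 0.0702, 0.2593]
tcp_rot: [[0.019, 1.0, 0.001], [1.0, -0.019, 0.0], [0.0, 0.001, -1.0]]
wrist_force: [1.3, 1.0, 0.3]
gripper_width: 0.0641
finger_force: 0.0
clock: 6.38
ee_pos: [0.4306, 0.1898, 0.259]
tcp_rot: [[0.718, 0.696, 0.0], [0.696, -0.718, 0.0], [0.0, 0.0, -1.0]]
wrist_force: [-0.2, 0.7, 0.2]
gripper_width: 0.0645
finger_force: 0.0
[-0.27919809  0.34600551 -0.26072117  1.9586004   0.11649193  0.85103148
 -1.40318007]
((246.96170043945312, 122.14872741699219), (19.18934440612793, 74.12549591064453), 1.9091525077819824)
((465.54052734375, 84.25675201416016), (25.153045654296875, 49.31969451904297), 9.462322235107422)
```

View pics/w2.png

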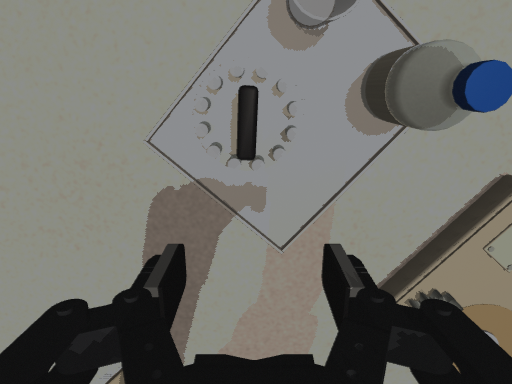

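The wrist view shows the handle at (247,122), from (248,86) to (246,159), with the bottle well to the right.

Run:
```python
from h import *
p=env.camera_params('wrist');T=np.load('w2_T.npy')
a=ray(p,T,248.2,86,.134);b=ray(p,T,247,156,.134);print(a,b,np.linalg.norm(a-b),np.degrees(np.arctan2(*(a-b)[[1,0]])))
im=cv2.imread('pics/w2.png');g=im.max(2)
print([ (v,np.where(g[v,225:270]<50)[0][[0,-1]]+225) for v in (90,100,110,120,130,140,150,155)])
c=(a+b)/2;o=env.get_obs();R=np.array(o['tcp_rot']);print(c,(R.T@(c-o['ee_pos']))/.12,np.degrees(np.arctan2(R[1,0],R[0,0])))
```

```text
[0.48528579 0.24741616 0.134     ] [0.44495602 0.21010568 0.134     ] 0.05494144442480934 42.77299439628986
[(90, array([239, 257])), (100, array([239, 257])), (110, array([238, 256])), (120, array([238, 256])), (130, array([238, 256])), (140, array([237, 255])), (150, array([237, 255])), (155, array([237, 254]))]
[0.46512091 0.22876092 0.134     ] [ 0.4325059  -0.03342267  1.04165559] 44.100176496938104
```

```bash
python3 -m jog '[{"translation":[0.25,-0.02,0],"turn":0,"jaw":0.3},{"translation":[0.43,-0.035,0.1],"turn":0,"jaw":0.3},{"translation":[0.43,-0.035,0.5],"turn":0,"jaw":0.3},{"translation":[0.43,-0.035,0.9],"turn":0,"jaw":0.3},{"translation":[0.43,-0.035,0.95],"turn":0,"jaw":0.3},{"translation":[0.43,-0.035,0.95],"turn":0,"jaw":0.3}]'
python3 -m jog '[{"translation":[0,0,0.2],"turn":0,"jaw":0.3},{"translation":[0,0,0.36],"turn":0,"jaw":0.3},{"translation":[0,0,0.36],"turn":0,"jaw":0.3},{"translation":[0,0,0.36],"turn":0,"jaw":-1},{"translation":[0,0,0.36],"turn":0,"jaw":-1},{"translation":[0,0,0.36],"turn":0,"jaw":-1},{"translation":[0,0,0.36],"turn":0,"jaw":-1},{"translation":[0,0,0.36],"turn":0,"jaw":-1}]' 50
```

```text
clock: 7.18
ee_pos: [0.4654, 0.229, 0.1456]
tcp_rot: [[0.719, 0.695, 0.001], [0.695, -0.719, 0.001], [0.001, -0.0, -1.0]]
wrist_force: [-0.3, 0.5, 0.3]
gripper_width: 0.0553
finger_force: 0.0
clock: 8.18
ee_pos: [0.4652, 0.2293, 0.1026]
tcp_rot: [[0.719, 0.695, 0.001], [0.695, -0.719, 0.001], [0.001, 0.0, -1.0]]
wrist_force: [-1.0, 0.3, 6.9]
gripper_width: 0.0155
finger_force: 53.9
```

```bash
python3 -m jog '[{"translation":[0,0,-0.15],"turn":0,"jaw":-1},{"translation":[0,0,-0.4],"turn":0,"jaw":-1},{"translation":[0,0,-0.7],"turn":0,"jaw":-1},{"translation":[0,0,-1],"turn":0,"jaw":-1},{"translation":[0,0,-1],"turn":0,"jaw":-1},{"translation":[0,0,-1],"turn":0,"jaw":-1}]'
python3 -m jog '[{"translation":[-0.2,0.2,-0.05],"turn":0,"jaw":-1},{"translation":[-0.4,0.4,-0.1],"turn":0,"jaw":-1},{"translation":[-0.6,0.6,-0.1],"turn":0,"jaw":-1},{"translation":[-0.84,0.83,-0.1],"turn":0,"jaw":-1}]'
python3 -m jog '[{"translation":[-0.2,0.2,0],"turn":0,"jaw":-1},{"translation":[-0.4,0.4,0],"turn":0,"jaw":-1},{"translation":[-0.6,0.6,0],"turn":0,"jaw":-1},{"translation":[-0.84,0.83,0],"turn":0,"jaw":-1}]'
python3 -m jog '[{"translation":[-0.2,0.2,0],"turn":0,"jaw":-1},{"translation":[-0.4,0.4,0],"turn":0,"jaw":-1},{"translation":[-0.6,0.6,0],"turn":0,"jaw":-1},{"translation":[-0.84,0.83,0],"turn":0,"jaw":-1},{"translation":[-0.84,0.83,0],"turn":0,"jaw":-1}]'
python3 -m jog '[{"translation":[-0.25,0,0],"turn":0,"jaw":-1},{"translation":[-0.5,0,0],"turn":0,"jaw":-1},{"translation":[-0.75,0,0],"turn":0,"jaw":-1},{"translation":[-1,0,0],"turn":0,"jaw":-1},{"translation":[-1,0,0],"turn":0,"jaw":-1},{"translation":[-1,0,0],"turn":0,"jaw":-1}]'
python3 - <<'E'
from h import *
im,p,T=cam('wrist');cv2.imwrite('pics/w3.png',im);np.save('w3_T',T)
im,p,T=cam('top');cv2.imwrite('pics/t3.png',im)
E
```

```text
clock: 8.93
ee_pos: [0.464, 0.2279, 0.2206]
tcp_rot: [[0.719, 0.695, -0.002], [0.695, -0.719, -0.001], [-0.002, -0.0, -1.0]]
wrist_force: [-0.9, -0.7, -2.9]
gripper_width: 0.015
finger_force: 52.4
clock: 9.43
ee_pos: [0.4604, 0.0859, 0.232]
tcp_rot: [[0.719, 0.695, -0.003], [0.695, -0.719, -0.0], [-0.003, -0.002, -1.0]]
wrist_force: [-0.4, -0.3, -3.6]
gripper_width: 0.0152
finger_force: 52.4
clock: 9.93
ee_pos: [0.457, -0.0554, 0.232]
tcp_rot: [[0.719, 0.695, -0.003], [0.695, -0.719, 0.001], [-0.002, -0.003, -1.0]]
wrist_force: [0.4, -0.6, -4.3]
gripper_width: 0.0151
finger_force: 52.4
clock: 10.55
ee_pos: [0.453, -0.2, 0.2317]
tcp_rot: [[0.724, 0.69, -0.004], [0.69, -0.724, -0.001], [-0.003, -0.002, -1.0]]
wrist_force: [-0.5, 0.9, -4.1]
gripper_width: 0.015
finger_force: 52.3
clock: 11.3
ee_pos: [0.3687, -0.2785, 0.2329]
tcp_rot: [[0.719, 0.695, -0.001], [0.695, -0.719, 0.002], [0.0, -0.002, -1.0]]
wrist_force: [0.7, 0.0, -4.2]
gripper_width: 0.0151
finger_force: 52.2
```

View pics/w3.png

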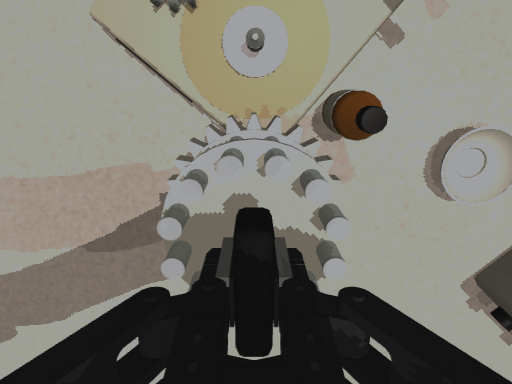

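The close view shows the spindle tip at (255,35), the flange centre at (255,42), and the held handle top running from (254,210) to (254,355).

Run:
```python
from h import *
p=env.camera_params('wrist');T=np.load('w3_T.npy');im=cv2.imread('pics/w3.png')
o=env.get_obs();R=np.array(o['tcp_rot']);e=np.array(o['ee_pos']);print(e)
hsv=cv2.cvtColor(im,cv2.COLOR_BGR2HSV)
m=((hsv[...,1]<40)&(hsv[...,2]>120)).astype(np.uint8)
m=cv2.morphologyEx(m,cv2.MORPH_OPEN,np.ones((3,3)));n,l,st,ce=cv2.connectedComponentsWithStats(m)
k=l[60,255];print(st[k],ce[k])
c=max(cv2.findContours((l==k).astype(np.uint8),0,1)[0],key=cv2.contourArea);E=cv2.fitEllipse(cv2.convexHull(c));print(E)
f=ray(p,T,*E[0],.05);t=ray(p,T,255,34,.086)
print('flange',f,'tip',t,'rad',np.linalg.norm(ray(p,T,E[0][0]+E[1][1]/2,E[0][1],.05)-f))
P=[]
for u,v in((254,209),(254,355)):
    q=ray(p,T,u,v,e[2]+.032-.001);P.append(q);print('handle end tool',R.T@(q-e))
print('len',np.linalg.norm(P[0]-P[1]))
# tubes ring: tube tops at z=tcp-.0986+.086
W=[]
for u,v in((231,156),(276,156),(194,181),(318,182),(170,228),(339,227),(176,267),(334,267)):
    W.append((R.T@(ray(p,T,u,v,e[2]-.0126)-e))[:2])
W=np.array(W);A=np.c_[2*W,np.ones(len(W))];s=np.linalg.lstsq(A,(W**2).sum(1),rcond=None)[0];print('ring',s[:2],np.sqrt(s[2]+s[0]**2+s[1]**2), W.round(3).tolist())
d=R.T@(f-e);print('flange tool',d,d/.12,'tip',(R.T@(t-e)))
```

```text
[ 0.36923953 -0.27851106  0.23321202]
[ 222    5   66   72 3388] [254.72077922  40.98583235]
((254.7614288330078, 40.862648010253906), (66.07730102539062, 72.04891204833984), 1.3043323755264282)
flange [ 0.45507423 -0.19727362  0.05      ] tip [ 0.45552901 -0.19698493  0.086     ] rad 0.032628807449227776
handle end tool [ 0.03611969  0.00056984 -0.03098117]
handle end tool [-0.02904404  0.00046872 -0.03101614]
len 0.06516381853659942
ring [0.002804   0.00099496] 0.04425679945715166 [[0.047, -0.01], [0.047, 0.011], [0.034, -0.029], [0.034, 0.032], [0.009, -0.042], [0.01, 0.044], [-0.013, -0.041], [-0.013, 0.043]]
flange tool [0.11807523 0.00162432 0.183274  ] [0.98396028 0.01353599 1.52728337] tip [0.11862207 0.00169629 0.1472742 ]
```

```bash
python3 -m jog '[{"translation":[0.3,0,0],"turn":0,"jaw":-1},{"translation":[0.6,0.01,0],"turn":0,"jaw":-1},{"translation":[0.9,0.01,0],"turn":0,"jaw":-1},{"translation":[0.96,0.01,0],"turn":0,"jaw":-1},{"translation":[0.96,0.01,0.15],"turn":0,"jaw":-1},{"translation":[0.96,0.01,0.3],"turn":0,"jaw":-1},{"translation":[0.96,0.01,0.36],"turn":0,"jaw":-1},{"translation":[0.96,0.01,0.36],"turn":0,"jaw":-1}]'
python3 -m jog '[{"translation":[0,0,0.03],"turn":0,"jaw":-1},{"translation":[0,0,0.06],"turn":0,"jaw":-1},{"translation":[0,0,0.09],"turn":0,"jaw":-1},{"translation":[0,0,0.12],"turn":0,"jaw":-1},{"translation":[0,0,0.12],"turn":0,"jaw":-1}]'
python3 -c "
from h import *
o=env.get_obs();print(o['wrist_force'],o['moment'],o['ee_pos'])"
```

```text
clock: 12.4
ee_pos: [0.452, -0.2004, 0.1902]
tcp_rot: [[0.719, 0.695, -0.001], [0.695, -0.719, 0.0], [-0.0, -0.001, -1.0]]
wrist_force: [-0.0, 0.2, -4.2]
gripper_width: 0.0153
finger_force: 52.2
clock: 13.02
ee_pos: [0.4535, -0.1994, 0.1763]
tcp_rot: [[0.719, 0.695, 0.002], [0.695, -0.719, 0.001], [0.002, 0.001, -1.0]]
wrist_force: [2.5, 4.0, -0.7]
gripper_width: 0.0153
finger_force: 52.7
[ 2.46103919  4.02631376 -0.67730275] [ 1.19191366 -0.74274308 -0.00845442] [ 0.45354958 -0.19941745  0.17632551]
```

```bash
python3 -m jog '[{"translation":[0.02,0,0],"turn":0,"jaw":-1},{"translation":[0.025,0,0],"turn":0,"jaw":-1},{"translation":[0.025,0,0],"turn":0,"jaw":-1},{"translation":[0.025,0,0.03],"turn":0,"jaw":-1},{"translation":[0.025,0,0.06],"turn":0,"jaw":-1},{"translation":[0.025,0,0.09],"turn":0,"jaw":-1},{"translation":[0.025,0,0.09],"turn":0,"jaw":-1}]'
python3 -c "
from h import *
o=env.get_obs();print(o['wrist_force'],o['moment'],o['ee_pos'])"
```

```text
clock: 13.9
ee_pos: [0.4542, -0.1983, 0.1647]
tcp_rot: [[0.719, 0.695, -0.001], [0.695, -0.719, 0.0], [-0.0, -0.001, -1.0]]
wrist_force: [1.7, 2.2, -5.1]
gripper_width: 0.0154
finger_force: 52.2
[ 1.66301394  2.19385551 -5.07947251] [ 0.72960915 -0.34637654  0.044109  ] [ 0.45416742 -0.19825324  0.16472712]
```

```bash
python3 -m jog '[{"translation":[0.01,0,0.01],"turn":0,"jaw":-1},{"translation":[0.01,0,0.02],"turn":0,"jaw":-1},{"translation":[0.01,0,0.03],"turn":0,"jaw":-1},{"translation":[0.01,0,0.04],"turn":0,"jaw":-1},{"translation":[0.01,0,0.04],"turn":0,"jaw":-1}]'
python3 -c "
from h import *
o=env.get_obs();print(o['wrist_force'],o['moment'],o['ee_pos'])"
```

```text
clock: 14.52
ee_pos: [0.4554, -0.1985, 0.1615]
tcp_rot: [[0.72, 0.694, 0.001], [0.694, -0.72, -0.001], [-0.001, 0.001, -1.0]]
wrist_force: [-2.0, -0.4, 8.0]
gripper_width: 0.015
finger_force: 53.9
[-2.02368195 -0.37092765  8.00887522] [0.29186112 0.64320531 0.1033385 ] [ 0.455393   -0.19851231  0.16152309]
```

```bash
for i in 1; do
python3 -m jog '[{"translation":[0,0,0.01],"turn":0.03,"jaw":-1},{"translation":[0,0,0.01],"turn":0.045,"jaw":-1},{"translation":[0,0,0.01],"turn":0.045,"jaw":-1}]'
python3 -m jog '[{"translation":[0,0,0],"turn":0.03,"jaw":-1},{"translation":[0,0,0],"turn":0.045,"jaw":-1},{"translation":[0,0,0],"turn":0.045,"jaw":-1}]'
python3 -m jog '[{"translation":[0,0,0],"turn":0.03,"jaw":-1},{"translation":[0,0,0],"turn":0.045,"jaw":-1},{"translation":[0,0,0],"turn":0.045,"jaw":-1}]'
python3 -m jog '[{"translation":[0,0,0],"turn":0.03,"jaw":-1},{"translation":[0,0,0],"turn":0.045,"jaw":-1},{"translation":[0,0,0],"turn":0.045,"jaw":-1}]'
done | grep -E 'ee_pos|wrist|tcp_rot'
python3 -c "
from h import *
o=env.get_obs();print(o['wrist_force'],o['moment'],o['ee_pos'])"
```

```text
ee_pos: [0.4548, -0.1988, 0.161]
tcp_rot: [[0.743, 0.669, -0.0], [0.669, -0.743, -0.002], [-0.002, 0.001, -1.0]]
wrist_force: [-4.0, -1.8, 15.1]
ee_pos: [0.4546, -0.1985, 0.1608]
tcp_rot: [[0.767, 0.642, -0.001], [0.642, -0.767, -0.001], [-0.002, 0.0, -1.0]]
wrist_force: [-4.3, -0.8, 13.6]
ee_pos: [0.4554, -0.1978, 0.1591]
tcp_rot: [[0.789, 0.615, 0.0], [0.615, -0.789, -0.0], [-0.0, 0.0, -1.0]]
wrist_force: [-0.9, -0.1, -3.7]
ee_pos: [0.4553, -0.1976, 0.1592]
tcp_rot: [[0.81, 0.586, -0.0], [0.586, -0.81, 0.0], [-0.0, -0.0, -1.0]]
wrist_force: [-0.5, -0.4, -4.0]
[-0.45462396 -0.38492647 -4.03643578] [-0.0007637  -0.01186659  0.04157238] [ 0.45530991 -0.19758766  0.1592048 ]
```

```bash
(python3 -m jog '[{"translation":[0,0,0],"turn":-0.02,"jaw":-1},{"translation":[0,0,0.02],"turn":-0.02,"jaw":-1},{"translation":[0,0,0.04],"turn":-0.02,"jaw":-1},{"translation":[0,0,0.04],"turn":-0.02,"jaw":-1}]'
python3 -m jog '[{"translation":[0,0,0.02],"turn":0,"jaw":-1},{"translation":[0,0,0.03],"turn":0,"jaw":-1},{"translation":[0,0,0.04],"turn":0,"jaw":-1},{"translation":[0,0,0.04],"turn":0,"jaw":-1}]') | grep -E 'ee_pos|wrist|tcp_rot'
python3 -c "
from h import *
o=env.get_obs();print(o['wrist_force'],o['moment'],o['ee_pos'])"
```

```text
ee_pos: [0.4551, -0.1975, 0.1542]
tcp_rot: [[0.801, 0.599, -0.001], [0.599, -0.801, 0.0], [-0.0, -0.001, -1.0]]
wrist_force: [-0.4, 0.2, -4.5]
ee_pos: [0.4553, -0.1976, 0.1496]
tcp_rot: [[0.801, 0.599, -0.0], [0.599, -0.801, 0.0], [-0.0, -0.0, -1.0]]
wrist_force: [-0.4, -0.2, -3.1]
[-0.39344192 -0.22623302 -3.13908499] [0.02868817 0.01375925 0.04388331] [ 0.45528652 -0.1975777   0.14961681]
```

Meshed and moving freely. I'll lower gently until it touches the flange.

```bash
(python3 -m jog '[{"translation":[0,0,0.008],"turn":0,"jaw":-1},{"translation":[0,0,0.015],"turn":0,"jaw":-1},{"translation":[0,0,0.015],"turn":0,"jaw":-1}]'
python3 -m jog '[{"translation":[0,0,0.006],"turn":0,"jaw":-1},{"translation":[0,0,0.006],"turn":0,"jaw":-1},{"translation":[0,0,0.006],"turn":0,"jaw":-1}]') | grep -E 'ee_pos|wrist|tcp_rot'
```

```text
ee_pos: [0.4558, -0.1975, 0.1489]
tcp_rot: [[0.801, 0.599, 0.001], [0.599, -0.801, -0.0], [0.001, 0.001, -1.0]]
wrist_force: [-0.6, 1.5, 5.6]
ee_pos: [0.456, -0.1974, 0.1488]
tcp_rot: [[0.801, 0.599, 0.002], [0.599, -0.801, -0.0], [0.001, 0.001, -1.0]]
wrist_force: [-2.3, 1.4, 12.1]
```

Seated: contact at 0.1488 against 0.1486 expected. Now release, rise and look.

```bash
(python3 -m jog '[{"translation":[0,0,0],"turn":0,"jaw":0},{"translation":[0,0,0],"turn":0,"jaw":0},{"translation":[0,0,0],"turn":0,"jaw":0},{"translation":[0,0,0],"turn":0,"jaw":0},{"translation":[0,0,-0.15],"turn":0,"jaw":0},{"translation":[0,0,-0.5],"turn":0,"jaw":0},{"translation":[0,0,-1],"turn":0,"jaw":0},{"translation":[0,0,-1],"turn":0,"jaw":0},{"translation":[0,0,-1],"turn":0,"jaw":0}]') | grep -E 'ee_pos|wrist|tcp_rot|clock'
python3 - <<'E'
from h import *
im,p,T=cam('wrist');cv2.imwrite('pics/w4.png',im);np.save('w4_T',T)
E
```

```text
clock: 18.9
ee_pos: [0.4548, -0.1975, 0.2669]
tcp_rot: [[0.801, 0.599, -0.001], [0.599, -0.801, 0.0], [-0.0, -0.0, -1.0]]
wrist_force: [0.5, -0.0, 0.1]
```

View pics/w4.png

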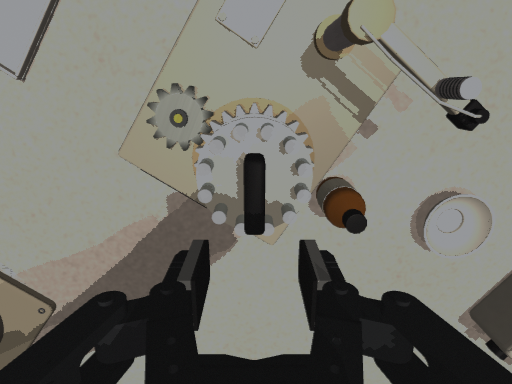

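The carousel sits level and meshed beside the gear. The post top is at (468,88) and the hub top at about (370,13).

Run:
```python
from h import *
p=env.camera_params('wrist');T=np.load('w4_T.npy')
q=ray(p,T,468,88,.19);h=ray(p,T,370,13,.16);print(q,h,np.linalg.norm((q-h)[:2]))
hub=np.array([.4553,-.1973])+.15*np.array([np.cos(np.radians(5)),np.sin(np.radians(5))]);d=q[:2]-hub
print(hub,np.linalg.norm(d),np.degrees(np.arctan2(d[1],d[0])))
g=ray(p,T,178,118,.066);print('gear',g,np.degrees(np.arctan2(g[1]+.1973,g[0]-.4553)))
c=[ray(p,T,u,v,.18) for u,v in((254,156),(254,234))];print('handle',sum(c)/2, np.linalg.norm(c[0]-c[1]))
o=env.get_obs();print((np.array(o['tcp_rot']).T@(q-o['ee_pos']))/.12)
```

```text
[ 0.59918685 -0.26053885  0.19      ] [ 0.60372111 -0.18562908  0.16      ] 0.07504687575403204
[ 0.6047292  -0.18422664] 0.0765132087421606 -94.15394764795832
gear [ 0.44790931 -0.1071042   0.066     ] 94.68438064007563
handle [ 0.45699702 -0.19708942  0.18      ] 0.06025307107401736
[0.65135851 1.14530541 0.63219098]
```

```bash
(python3 -m jog '[{"translation":[0.3,0.3,0],"turn":-0.2,"jaw":0},{"translation":[0.5,0.6,0],"turn":-0.4,"jaw":0},{"translation":[0.65,0.9,0],"turn":-0.6,"jaw":0},{"translation":[0.65,1,0],"turn":-0.8,"jaw":0},{"translation":[0.65,1,0],"turn":-1,"jaw":0},{"translation":[0.65,1,0],"turn":-1,"jaw":0},{"translation":[0.65,1,0],"turn":-1,"jaw":0}]'
python3 -m jog '[{"translation":[-0.1,0.1,0],"turn":-0.08,"jaw":0},{"translation":[-0.1,0.1,0],"turn":-0.08,"jaw":0}]')| grep -E 'ee_pos|wrist_f|tcp_rot|clock'
python3 - <<'E'
from h import *
im,p,T=cam('wrist');o=env.get_obs();R=np.array(o['tcp_rot'])
X=np.array([.599,-.2603,.176]);print(R.T@(X-o['ee_pos'])/.12, R.round(3))
E
```

```text
clock: 19.82
ee_pos: [0.5891, -0.2467, 0.2661]
tcp_rot: [[0.145, 0.989, -0.002], [0.989, -0.145, 0.001], [0.001, -0.002, -1.0]]
wrist_force: [0.7, -0.4, 0.7]
clock: 20.08
ee_pos: [0.5998, -0.2614, 0.2668]
tcp_rot: [[0.083, 0.997, -0.0], [0.997, -0.083, -0.0], [-0.0, -0.0, -1.0]]
wrist_force: [-0.3, -0.5, 0.1]
[ 5.92093598e-04 -3.62208461e-03  7.56472839e-01] [[ 0.083  0.997 -0.001]
 [ 0.997 -0.083  0.   ]
 [ 0.    -0.001 -1.   ]]
```

```bash
(python3 -m jog '[{"translation":[0,0,0.4],"turn":0,"jaw":0},{"translation":[0,0,0.7],"turn":0,"jaw":0},{"translation":[0,0,0.81],"turn":0,"jaw":0},{"translation":[0,0,0.81],"turn":0,"jaw":-0.55},{"translation":[0,0,0.81],"turn":0,"jaw":-0.55},{"translation":[0,0,0.81],"turn":0,"jaw":-0.55}]' 20
python3 -m jog '[{"translation":[0.006,-0.087,0],"turn":0.178,"jaw":-0.55},{"translation":[0.024,-0.172,0],"turn":0.356,"jaw":-0.55},{"translation":[0.054,-0.254,0],"turn":0.533,"jaw":-0.55},{"translation":[0.095,-0.331,0],"turn":0.711,"jaw":-0.55},{"translation":[0.146,-0.402,0],"turn":0.889,"jaw":-0.55},{"translation":[0.146,-0.402,0],"turn":0.889,"jaw":-0.55}]'
python3 -m jog '[{"translation":[0.006,-0.087,0],"turn":0.178,"jaw":-0.55},{"translation":[0.024,-0.172,0],"turn":0.356,"jaw":-0.55},{"translation":[0.054,-0.254,0],"turn":0.533,"jaw":-0.55},{"translation":[0.095,-0.331,0],"turn":0.711,"jaw":-0.55},{"translation":[0.095,-0.331,0],"turn":0.711,"jaw":-0.55},{"translation":[0.146,-0.402,0],"turn":0.889,"jaw":-0.55},{"translation":[0.146,-0.402,0],"turn":0.889,"jaw":-0.55}]')| grep -E 'ee_pos|wrist_f|tcp_rot|clock|width'
```

```text
clock: 20.88
ee_pos: [0.6008, -0.2608, 0.1716]
tcp_rot: [[0.08, 0.997, 0.003], [0.997, -0.08, -0.001], [-0.001, 0.003, -1.0]]
wrist_force: [0.7, -0.2, 0.1]
gripper_width: 0.0192
clock: 21.62
ee_pos: [0.5534, -0.239, 0.171]
tcp_rot: [[0.701, 0.713, 0.001], [0.713, -0.701, -0.001], [0.0, 0.001, -1.0]]
wrist_force: [1.0, 0.1, 0.1]
gripper_width: 0.0193
clock: 22.5
ee_pos: [0.5317, -0.1925, 0.1702]
tcp_rot: [[0.995, 0.1, 0.0], [0.1, -0.995, 0.0], [0.0, -0.0, -1.0]]
wrist_force: [0.1, 0.9, -0.4]
gripper_width: 0.0193
```

```bash
(python3 -m jog '[{"translation":[0,-0.015,0],"turn":0,"jaw":-0.55},{"translation":[0,-0.03,0],"turn":0,"jaw":-0.55},{"translation":[0,-0.03,0],"turn":0,"jaw":-0.55}]'
python3 -m jog '[{"translation":[0,-0.01,0],"turn":0,"jaw":-0.55},{"translation":[0,-0.02,0],"turn":0,"jaw":-0.55},{"translation":[0,-0.02,0],"turn":0,"jaw":-0.55}]')| grep -E 'ee_pos|wrist_f'
```

```text
ee_pos: [0.5309, -0.1896, 0.1701]
wrist_force: [-0.2, -1.7, 1.1]
ee_pos: [0.5309, -0.1895, 0.1701]
wrist_force: [1.2, -5.3, -1.8]
```

The arm is on its stop: the force rises and it moves no further. Release, rise and check.

```bash
(python3 -m jog '[{"translation":[0,0.02,0],"turn":0,"jaw":-0.1},{"translation":[0,0.02,0],"turn":0,"jaw":-0.1},{"translation":[0,0.02,0],"turn":0,"jaw":-0.1},{"translation":[0,0.02,-0.4],"turn":0,"jaw":-0.1},{"translation":[0,0.02,-0.8],"turn":0,"jaw":-0.1},{"translation":[0,0.02,-0.8],"turn":0,"jaw":-0.1}]'
python3 -m jog '[{"translation":[-0.4,0,0],"turn":0,"jaw":-0.1},{"translation":[-0.5,0,0],"turn":0,"jaw":-0.1},{"translation":[-0.5,0,0],"turn":0,"jaw":-0.1},{"translation":[-0.5,0,0],"turn":0,"jaw":-0.1}]')| grep -E 'ee_pos|wrist_f'
python3 - <<'E'
from h import *
im,p,T=cam('wrist');cv2.imwrite('pics/w5.png',im);np.save('w5_T',T)
E
```

```text
ee_pos: [0.5332, -0.1897, 0.2699]
wrist_force: [0.1, -0.5, -0.3]
ee_pos: [0.4722, -0.1946, 0.2658]
wrist_force: [0.9, 0.1, 0.1]
```

View pics/w5.png

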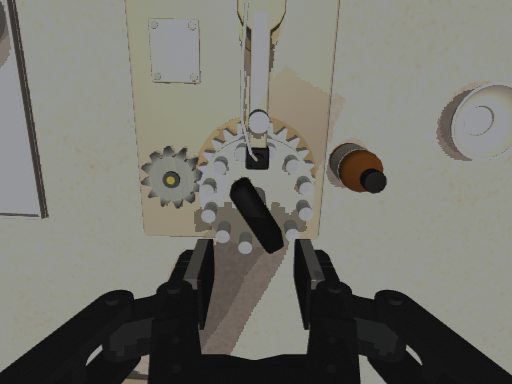

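The arm points straight from the hub (262,10) via the post (259,122) to the spindle. The carousel is meshed, and the gripper is clear.

```bash
python3 -c "
from workcell import env
print(env.close_job())"
```

```text
the job is handed in; nothing more can be done
None
```

I handed the job in at about 24 s. The carousel is home on the spindle flange with its teeth meshed, the dispensing arm is back on its stop, the gripper touches nothing, and nothing else was touched; no verdict was returned.

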